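# Set up the hardness tester

## Task

Get the hardness tester ready for its next test: slide the specimen carrier along the platen by its fin until the needle's tip is over the pale spot on the specimen, and turn the selector knob until its pointer has clicked in at the tall setting peg. The order does not matter. Do not touch the needle, leave the carrier lying flat on the platen, and leave everything else where it stands.

Things in the scene. Friction and masses are not known exactly. Their poses are not given: they have to be found in the camera images.
- tester: hardness tester: steel platen (top 10 mm above the bench; from the origin x -150 to 130, y -300 to 60 mm); round column at x 80, y 180 mm with an arm to the needle head (underside 115 mm up), dial gauge on the column (top 260 mm); black-topped console 120 x 120 mm, 50 mm tall, centred at x -110, y 130 mm. Origin: on the bench below the needle; x away from the robot, y left (yaw varies).
- needle: the tester's fixed steel needle, pointing straight down, 6 mm thick with a 14 mm point, under a 14 mm chuck; origin at its tip, 47 mm above the bench, 7 mm above the specimen's top. Must not be touched.
- needle_tip (a point): the tip of the needle
- carrier: loose aluminium carrier, 0.45 kg, flat on the platen, free to slide: plate 8 mm thick (x -35 to 35, y -155 to 40 mm), dark specimen puck 54 mm across, 22 mm tall, fixed on it at the origin, upright grip fin at y -125 mm, 12 mm thick (x), 45 mm long (y), top 53 mm above the underside. Origin: on the underside, at the puck's axis; z up.
- spot (a point): centre of the pale round spot, 12 mm across, on the puck's flat top: 10 mm to +x and 8 mm to +y of the carrier's origin, 30 mm above the carrier's underside
- carrier_grip (a point): grip point in the middle of the carrier's fin, 34 mm above the carrier's underside; axes as the carrier's: the fin is 12 mm thick along x
- selector (a joint): angle of the selector knob (rad), growing clockwise seen from above; it clicks into seven detents 0.5236 rad (30 degrees) apart, at 0 to 3.14. A click takes about 0.1 N m. At 0 the pointer points along the tester's +y, at 1.571 along its +x.
- selector_grip (a point): on the knob's axis, 40 mm above the console's top (90 mm above the bench), the height to grip; x axis along the pointer. The knob: a black bar 44 mm long (x), 14 mm wide (y), top 52 mm above the console, on a disc 48 mm across, 10 mm tall; the pointer is a low nose with a white line, ending 36 mm from the axis.
- selector_mark (a point): point on the pointer's line, 44 mm from the knob's axis, 6 mm above the console: over the ring of studs, so it comes to lie at the peg when the knob is set to the peg
- set_peg: bare metal setting peg fixed in the console beside the knob, 13 mm thick and 15 mm tall, at one of the detent positions (1.571, 2.094 or 2.618 rad), 44 mm from the knob's axis; the other six positions have only flat studs 6 mm across and 2.5 mm tall. Origin: its underside on the console's top.
- spare_puck: spare plain dark specimen puck, 38 mm across, 18 mm tall, on the platen beside the console; bystander, origin at the centre of its underside
- beaker: small glass beaker, 48 mm across, 60 mm tall, beside the console; bystander, origin at the centre of its underside
- reagent_bottle: stoppered glass reagent bottle, 72 mm across, 136 mm tall, left of the tester; bystander, origin at the centre of its underside
- flask: conical glass flask, 68 mm across, 98 mm tall, beyond the platen; bystander, origin at the centre of its underside
- amber_jar: brown glass jar, 60 mm across, 100 mm tall, right of the platen; bystander, origin at the centre of its underside
- wash_bottle: white plastic wash bottle with a bent spout, 60 mm across, 180 mm tall, left of the tester; bystander, origin at the centre of its underside
- spatula: steel spatula 150 mm long, lying on the bench right of the platen; bystander, origin at its underside
There are look-alikes about, which are no part of the job. Leave any green look-alike of the carrier alone.

How it is judged:
By the outcome, as a careful person would: the job done as asked, in the order asked, and still so for the second after the job is handed in, with the robot touching nothing.
It also fails if it takes over 70 s, if anything falls off the work surface, if the arm or the gripper's body presses on something with over 40 N, if the wrist force passes 120 N, or if a joint passes its speed limit or range.

## Robot

A 6-joint arm with a two-finger parallel gripper is mounted at the origin on the work surface. World frame = base frame: x ahead of the robot, y to its left, z up, the work surface at z = 0. Lengths are in m, angles in rad, forces in N, time in s.
With the tool pointing down it reaches from about 0.3 to 0.875 m from the base axis. Payload 4.2 kg.
Tool frame: the origin (TCP) lies between the finger pads; the fingertips stand 11 mm ahead of it and the grasp point (between the pads) lies 8 mm behind it; z points along the fingers, y is the line along which they close (so a half turn about z gives the same grasp; the last joint's range is limited). The gripper opens to 85 mm and grips with 20 to 120 N. Pads are 22 mm wide; open, the fingers measure 114 mm over their backs; the gripper's body (76 mm by 85 mm) begins 54 mm behind the grasp point. The pads swing forward as they close: fully open they stand 13 mm farther back than shut.
Start: joints at [1.131, 0.32, 1.565, -0, 1.257, -0.02], TCP at [0.234, 0.525, 0.242] pointing down, gripper open.
Joint ranges: [-3.11, 3.11], [-0.84, 2.01], [0.21, 2.61], [-1.34, 4.49], [0.05, 2.63], [-2.56, 2.56]. Speed limits (rad/s): [2.57, 2.57, 3.14, 3.14, 3.14, 3.14].

## Interface

Orientations are given as [roll, pitch, yaw] about the fixed x, y, z axes, in that order (R = Rz(yaw) Ry(pitch) Rx(roll)).
In Python, from rig import get_obs, get_image, hand_in gives the robot as it stands. The module is installed in compiled form; this text tells all that it offers.
- The arm moves only by the tool move_arm, never from a script. Its argument "series" is a list of rows, each a list of 2 entries, a list of its own where there are three numbers: the shift along the tool's x, y, z in mm, then the turn, a rotation vector about the tool's x, y, z in degrees. In form: [[[dx, dy, dz], [rx, ry, rz]], ...]. A call has 1 to 12 rows; each row shifts and turns the commanded pose from where the row before left it, along the tool's axes as they then stand; what a row does not reach is not made up. A row lasts 1/8 s, in which the tool goes at most 62.5 mm and 10.7 degrees, less where a joint would pass 70% of its speed; a pose out of reach is approached as far as the arm can. A call with a gripper value outside its range is refused whole. "claw" is the opening, from 0 (shut) to 1 (fully open), set as the call begins (left out, the last holds). The fingers move at their own pace and stop on an object; "grip_force" is the grip in N (left out, the last holds). Time passes only in rows, so rows that do not move let the fingers close. It gives the time, the measured TCP pose, the force, the opening and the grip force at its end, in the units of the state.
- get_obs(): the state, without advancing time (a new reading comes with each control period).
- get_image(name): name is "scene" or "top" or "wrist"; returns a dict with "image" (384x512x3 uint8, blue, green, red), "K" (3x3 intrinsics, pixels), "position" and "rotation" of the camera in the world. Camera axes: x right, y up, looking along -z (the intrinsics and any distortion apply to the point x, -y, -z); pixel columns grow to the right and rows downward; lengths in m; the calibration is good to about 2 mm. A picture is of the moment at which its call begins. There is no depth.
- hand_in(): hands the job in; it is judged then, once.
The state is a dict: "time": time; "joint_pos": joint angles; "qd": joint speeds; "tau": joint torques, N m; "eef_pos": TCP position; "tcp_rot": TCP orientation; "force": force on the tool from outside, world axes, zero at the start; "torque": the same for the moment, N m; "width": finger opening in m; "grasp_force": force on a finger pad.
Only numpy, scipy, OpenCV 4.12 (cv2) and the standard library are available. Lean on these libraries where they do the work, as an engineer would, in place of code of your own. Each camera call takes 0.05 s, during which the arm holds its last target. There are 200 camera calls.

## Working session

There is one attempt and no reset: what is moved stays moved. The work goes in short steps, Python scripts to look and compute and a tool call to move; the robot and the scene stay as the last step left them, time stands still between calls to the robot, and variables do not carry over. Pictures are saved under pics/ and viewed, at most 11 in all, crops included, and the job is handed in when it is done.

Besides the shell and the picture viewer there is one more tool, called after ">>>" by a JSON object that holds its "name" and its "arguments". move_arm: Moves the arm, as the interface text tells. Its arguments: {"type":"object","properties":{"series":{"type":"array","items":{"type":"array"}},"claw":{"type":"number"},"grip_force":{"type":"number"}},"required":["series"]}

```bash
mkdir -p pics; cat > h.py <<'E'
import numpy as np, cv2, pickle
from rig import get_obs, get_image
def snap(n, f):
    d=get_image(n); cv2.imwrite(f'pics/{f}.png',d['image']); pickle.dump(d,open(f'pics/{f}.pkl','wb')); return d
def load(f): return pickle.load(open(f'pics/{f}.pkl','rb'))
def ray(d,px):
    K=np.array(d['K']); v=np.linalg.inv(K)@[px[0],px[1],1.]
    v=np.array([v[0],-v[1],-v[2]]); return np.array(d['position']),np.array(d['rotation'])@v
def onz(d,px,z):
    p,v=ray(d,px); return p+v*(z-p[2])/v[2]
def proj(d,P):
    q=np.array(d['rotation']).T@(np.array(P)-d['position']); q=np.array(d['K'])@[q[0],-q[1],-q[2]]; return q[:2]/q[2]
def tri(*rs):
    A=np.zeros((3,3));b=np.zeros(3)
    for p,v in rs:
        v=v/np.linalg.norm(v);M=np.eye(3)-np.outer(v,v);A+=M;b+=M@p
    x=np.linalg.solve(A,b); return x,[np.linalg.norm(np.cross(x-p,v/np.linalg.norm(v))) for p,v in rs]
E
python3 - <<'E'
from h import *
a=snap('scene','s0');b=snap('top','t0')
for d in(a,b): print([k for k in d],np.round(d['K'],1).tolist(),np.round(d['position'],3),np.round(d['rotation'],3).tolist())
print(get_obs())
for f in('s0','t0'):
    cv2.imwrite(f'pics/{f}b.png',cv2.resize(cv2.imread(f'pics/{f}.png'),(800,600),interpolation=cv2.INTER_CUBIC))
E
```

```text
['image', 'K', 'position', 'rotation'] [[485.1, 0.0, 247.9], [0.0, 485.1, 190.8], [0.0, 0.0, 1.0]] [1.117 0.358 1.114] [0.58, 0.004, 2.028]
['image', 'K', 'position', 'rotation'] [[365.3, 0.0, 258.0], [0.0, 365.3, 196.6], [0.0, 0.0, 1.0]] [0.31  0.047 1.04 ] [0.197, 0.021, -1.55]
{'time': 0.1, 'joint_pos': array([ 1.13098208e+00,  3.20245383e-01,  1.56555005e+00,  3.32935706e-06,
        1.25738355e+00, -2.00010239e-02]), 'qd': array([-0.00021702, -0.00106904, -0.00348832, -0.00040759,  0.00055619,
       -0.00051009]), 'tau': array([ 2.37408922e-04, -4.16409230e+01, -2.34706771e+01, -1.24368057e-04,
        4.86145102e-03, -4.35254563e-06]), 'eef_pos': array([0.23419315, 0.52470913, 0.24155902]), 'tcp_rot': array([-3.14000671e+00, -3.48908399e-05,  2.72177838e+00]), 'force': array([0.36084183, 0.18391685, 0.04168637]), 'torque': array([-0.04537355,  0.02483723, -0.04455142]), 'grasp_force': 0.0, 'width': 0.0856060737052319}
```

View pics/t0b.png

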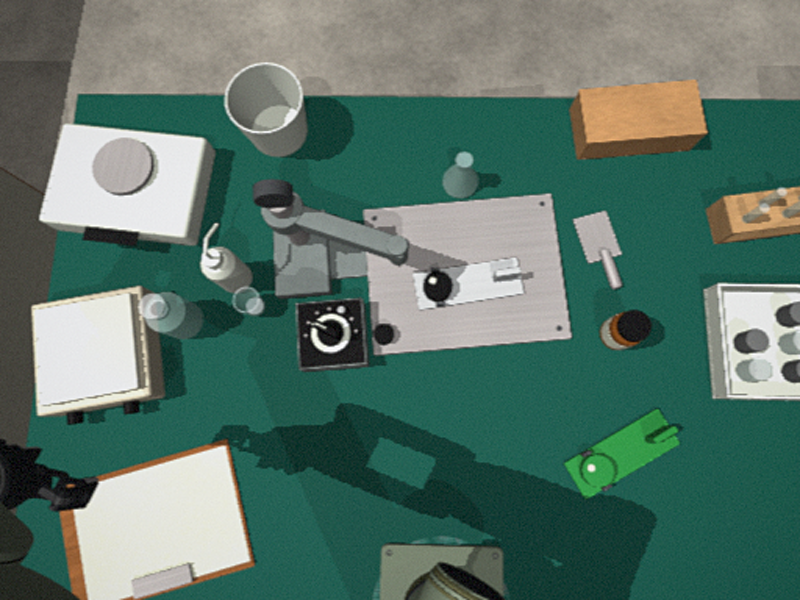

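View pics/s0b.png

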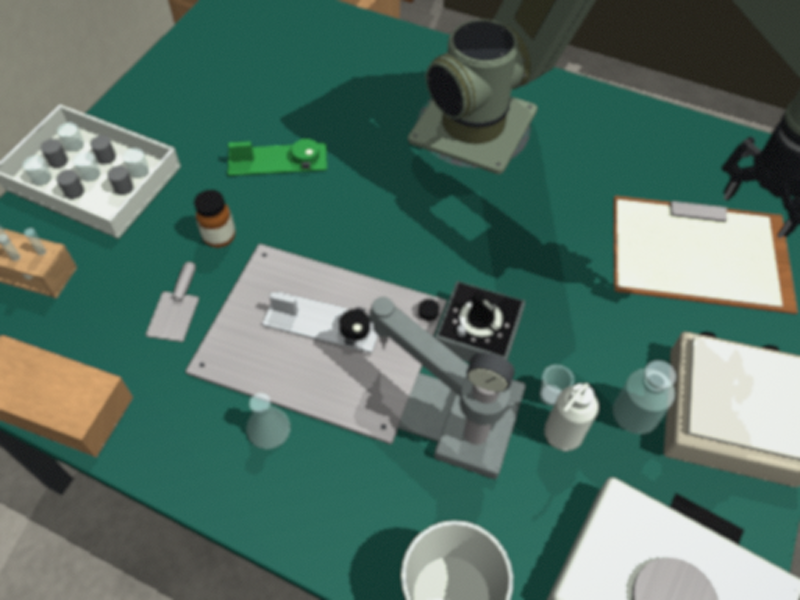

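The top view shows the aluminium carrier on the platen (puck at 437,287, fin at 510,272 in the 800 px picture). It also shows the console and knob (330,332) and the green look-alike (620,455), which I will leave alone. Next I'll crop in on these.

```bash
python3 - <<'E'
s=open('h.py').read()
s=s.replace("def snap","from scipy.spatial.transform import Rotation as Ro\ndef snap").replace("d=get_image(n);","d=get_image(n); d['rotation']=Ro.from_euler('xyz',d['rotation']).as_matrix();")
open('h.py','w').write(s)
E
python3 - <<'E'
from h import *
a=snap('scene','s1');b=snap('top','t1')
c1=cv2.resize(b['image'][115:245,185:375],None,fx=4,fy=4,interpolation=cv2.INTER_CUBIC)
c2=cv2.resize(a['image'][145:290,115:345],None,fx=3.4,fy=3.4,interpolation=cv2.INTER_CUBIC)
cv2.imwrite('pics/c1.png',c1);cv2.imwrite('pics/c2.png',c2);print(c1.shape,c2.shape)
E
```

```text
(520, 760, 3) (493, 782, 3)
```

View pics/c1.png

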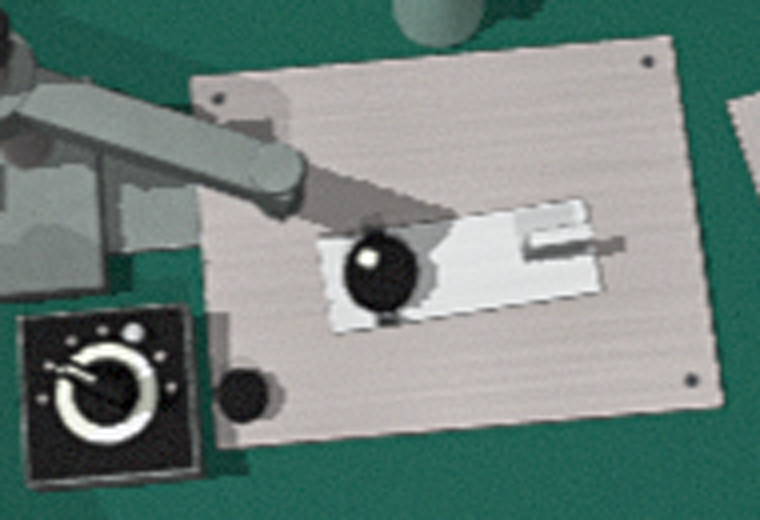

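View pics/c2.png

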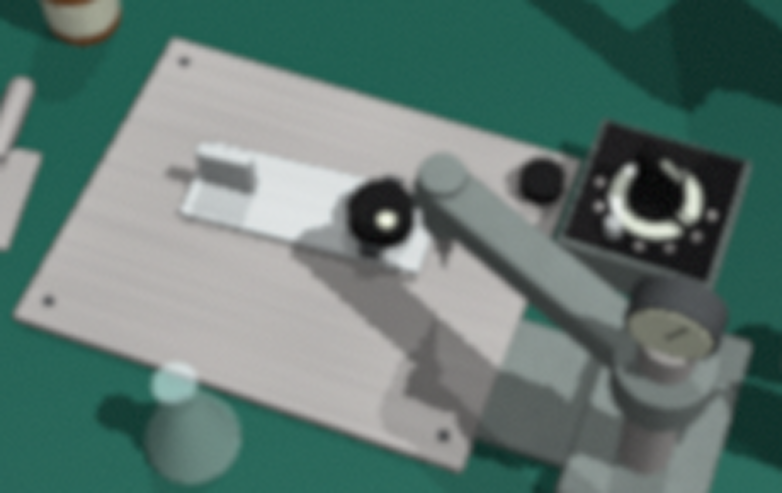

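In the top crop, the bare metal peg is at (133,332) and the other six ring positions are flat studs. Going clockwise from the left stud (42,398), the peg is the fifth position, 120° = 2.094. The pointer is at (60,370), about 30°. The carrier to move is the aluminium one, with its pale spot at (368,257) and fin at (560,240). The green one is off the platen and is the look-alike. The scene crop shows the needle at about (443,240), under the head.

```bash
cat > m.py <<'E'
from h import *
a=load('s1');b=load('t1')
T=lambda u,v:(u/4+185-.375,v/4+115-.375); S=lambda u,v:(u/3.4+115-.35,v/3.4+145-.35)
loc=np.array([[130,-300],[-150,-300],[-150,60],[130,60]])/1e3
tp=[(671,36),(722,405),(217,449),(190,77)]; sp=[(13,318),(172,38),(575,158),(462,470)]
def fit(L,W):
    L=np.array(L);W=np.array(W);lc=L-L.mean(0);wc=W-W.mean(0)
    th=np.arctan2((lc[:,0]*wc[:,1]-lc[:,1]*wc[:,0]).sum(),(lc*wc).sum());R=np.array([[np.cos(th),-np.sin(th)],[np.sin(th),np.cos(th)]])
    t=W.mean(0)-R@L.mean(0);return th,t,np.round(1e3*np.linalg.norm(L@R.T+t-W,axis=1),1),R
for d,F,P in((b,T,tp),(a,S,sp)):
    W=[onz(d,F(*p),.01)[:2] for p in P]; th,t,r,R=fit(loc,W); print('tester',round(np.degrees(th),2),t.round(4),r)
for n,t,s in(('fr',tp[0],sp[0]),('nr',tp[1],sp[1]),('spot',(368,257),(386,219)),('peg',(133,332),(613,226)),('fintop_near_R',(597,232),(200,150)),('knobend',(48,366),(672,166))):
    x,e=tri(ray(b,T(*t)),ray(a,S(*s)));print(n,x.round(4),np.round(e,4))
cl=np.array([[35,40],[35,-155],[-35,-155],[-35,40]])/1e3
for d,F,P in((b,T,[(319,238),(584,200),(601,290),(334,333)]),):
    W=[onz(d,F(*p),.018)[:2] for p in P]; th,t,r,R=fit(cl,W); print('carrier',round(np.degrees(th),2),t.round(4),r,'spot',t+R@[.01,.008],'grip',t+R@[0,-.125])
print('spot on z40',onz(b,T(368,257),.04),onz(a,S(386,219),.04))
print('peg z65',onz(b,T(133,331),.065),'ring centre z52',onz(b,T(106,393),.06))
E
python3 m.py
```

```text
tester 5.92 [0.5811 0.0809] [0.8 1.5 0.6 0.7]
tester 6.48 [0.5832 0.0825] [1.2 1.9 3.2 1. ]
fr [ 0.7434 -0.205   0.002 ] [0.0012 0.0012]
nr [ 0.4645 -0.233   0.0062] [0.0001 0.0001]
spot [0.5602 0.0208 0.0386] [0.0007 0.0007]
peg [0.5003 0.1818 0.0563] [0.0003 0.0003]
fintop_near_R [ 0.576  -0.1351  0.0529] [0.0033 0.0033]
knobend [0.4682 0.2185 0.1193] [0.0086 0.0086]
carrier 9.76 [0.5511 0.0105] [0.9 1.4 1.7 0.9] spot [0.5595573  0.02011059] grip [ 0.57225871 -0.11265866]
spot on z40 [0.56012684 0.02017109 0.04      ] [0.56074956 0.02193265 0.04      ]
peg z65 [0.4993974  0.18033615 0.065     ] ring centre z52 [0.4571282  0.19759721 0.06      ]
```

>>> {"name": "move_arm", "arguments": {"series": [[[-34, -21, 0], [0, 0, 0]], [[-34, -21, 0], [0, 0, 0]], [[-34, -21, 0], [0, 0, 0]], [[-34, -21, 0], [0, 0, 0]], [[-34, -21, 0], [0, 0, 0]], [[-34, -21, 0], [0, 0, 0]], [[-34, -21, 0], [0, 0, 0]], [[-34, -21, 0], [0, 0, 0]], [[-34, -20, 0], [0, 0, 0]], [[-31, -19, 0], [0, 0, 0]], [[0, 0, 0], [0, 0, 0]], [[0, 0, 0], [0, 0, 0]]], "claw": 1}}

```text
time: 1.7
eef_pos: [0.4574, 0.1989, 0.2422]
tcp_rot: [3.142, -0.001, 2.721]
force: [-0.0, 0.1, 0.3]
width: 0.0852
grasp_force: 0.0
```

```bash
python3 - <<'E'
from h import *
snap('wrist','w1')
E
```

>>> {"name": "move_arm", "arguments": {"series": [[[0, 0, 0], [0, 0, -10]], [[0, 0, 0], [0, 0, -10]], [[0, 0, 0], [0, 0, -10]], [[0, 0, 0], [0, 0, -10]], [[0, 0, 0], [0, 0, -10]], [[0, 0, 0], [0, 0, -10]], [[0, 0, 0], [0, 0, -10]], [[0, 0, 0], [0, 0, -10]], [[0, 0, 0], [0, 0, -10]], [[0, 0, 0], [0, 0, 0]], [[0, 0, 0], [0, 0, 0]]]}}

```text
time: 3.12
eef_pos: [0.4574, 0.1992, 0.2424]
tcp_rot: [3.142, 0.0, -1.992]
force: [0.3, 0.3, 0.2]
width: 0.0853
grasp_force: 0.0
```

```bash
python3 - <<'E'
from h import *
d=snap('wrist','w2');e=load('w1')
for q in(e,d): print(q['K'][0][0],q['position'],q['rotation'].round(2).tolist())
cv2.imwrite('pics/w12.png',cv2.resize(np.hstack([e['image'],d['image']]),(800,300),interpolation=cv2.INTER_AREA))
E
```

```text
268.68194741842643 [0.38606921 0.23200147 0.3747166 ] [[0.41, -0.87, -0.28], [0.91, 0.39, 0.12], [0.0, -0.31, 0.95]]
268.68194741842643 [0.42577525 0.1281381  0.37482544] [[-0.91, -0.39, -0.13], [0.41, -0.87, -0.28], [0.0, -0.31, 0.95]]
```

View pics/w12.png

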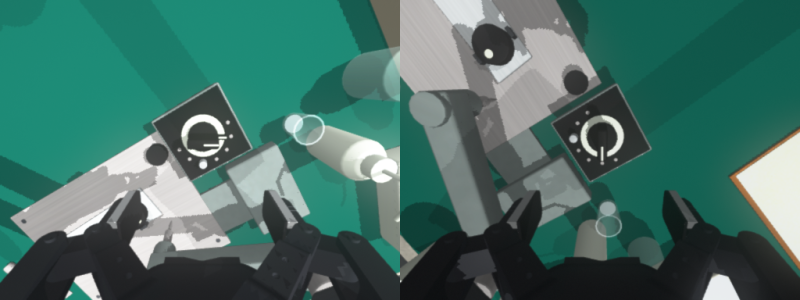

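The wrist pair shows the console and knob at (203,137) on the left and (602,138) on the right, with the peg at (203,163) and (573,139). The spot and the needle can also be seen.

```bash
python3 - <<'E'
from h import *
for f,(x0,x1,y0,y1) in(('w1',(190,325,100,235)),('w2',(192,327,100,235))):
    d=load(f);g=cv2.cvtColor(d['image'],6)[y0:y1,x0:x1]
    # console dark mask
    m=(g<60).astype(np.uint8)
    n,l,s,c=cv2.connectedComponentsWithStats((g>130).astype(np.uint8))
    for i in range(1,n):
        if s[i,4]<250 and np.hypot(*(c[i]-[70,78]))<65: 
            px=c[i]+[x0,y0]
            print(f,px.round(1),s[i,4],onz(d,px,.0525).round(4))
    i=1+np.argmax(s[1:,4]); 
    cv2.imwrite(f'pics/{f}c.png',cv2.resize(d['image'][y0:y1,x0:x1],None,fx=4,fy=4,interpolation=2)[:, :400*2])
a=cv2.imread('pics/w1c.png');b=cv2.imread('pics/w2c.png');cv2.imwrite('pics/wc.png',cv2.resize(np.hstack([a,b]),(800,400)))
E
```

```text
w1 [291.1 156.1] 22 [0.4537 0.2452 0.0525]
w1 [295.2 174. ] 20 [0.4764 0.2416 0.0525]
w1 [290. 191.] 21 [0.4941 0.2275 0.0525]
w1 [229.1 191.5] 15 [0.4636 0.1573 0.0525]
w1 [313. 195.] 1 [0.5108 0.252  0.0525]
w1 [315. 194.] 1 [0.5106 0.2548 0.0525]
w1 [305.5 199. ] 8 [0.512  0.2415 0.0525]
w1 [242.3 203.1] 18 [0.4843 0.1659 0.0525]
w1 [276.8 203.2] 17 [0.5024 0.206  0.0525]
w1 [298. 203.] 1 [0.5131 0.2308 0.0525]
w1 [300. 202.] 1 [0.5129 0.2336 0.0525]
w1 [259.7 209.9] 104 [0.5018 0.1824 0.0525]
w1 [294. 205.] 1 [0.5136 0.2251 0.0525]
w1 [296. 204.] 1 [0.5133 0.228  0.0525]
w1 [289.2 207.9] 11 [0.5147 0.218  0.0525]
w1 [283. 211.] 1 [0.5154 0.2092 0.0525]
w1 [279. 213.] 1 [0.5159 0.2034 0.0525]
w1 [281. 212.] 1 [0.5157 0.2063 0.0525]
w1 [272.2 216.9] 11 [0.5173 0.1932 0.0525]
w1 [277. 214.] 1 [0.5161 0.2005 0.0525]
w1 [264. 221.] 1 [0.5183 0.1812 0.0525]
w1 [266. 220.] 1 [0.518  0.1842 0.0525]
w1 [260. 223.] 1 [0.5188 0.1753 0.0525]
w1 [262. 222.] 1 [0.5185 0.1783 0.0525]
w1 [255.8 225.7] 10 [0.52   0.1687 0.0525]
w1 [249. 229.] 1 [0.5207 0.1586 0.0525]
w1 [251. 228.] 1 [0.5205 0.1616 0.0525]
w1 [247. 230.] 1 [0.521  0.1556 0.0525]
w1 [288. 234.] 3 [0.5484 0.2027 0.0525]
w2 [238.9 143.4] 7 [0.4638 0.1567 0.0525]
w2 [226.8 157.3] 12 [0.4843 0.1658 0.0525]
w2 [221.4 177.4] 80 [0.5014 0.1856 0.0525]
w2 [319. 187.] 1 [0.3955 0.2465 0.0525]
w2 [258.  196.3] 53 [0.4702 0.2266 0.0525]
w2 [320. 189.] 1 [0.3952 0.2495 0.0525]
w2 [228.2 192. ] 10 [0.5021 0.206  0.0525]
w2 [309.5 197. ] 2 [0.411  0.254  0.0525]
w2 [241.2 204. ] 10 [0.494  0.2272 0.0525]
w2 [275.8 204. ] 10 [0.4536 0.2453 0.0525]
w2 [258.5 208.5] 12 [0.4763 0.2419 0.0525]
w2 [293. 206.] 1 [0.4346 0.2568 0.0525]
w2 [278. 214.] 1 [0.4564 0.2591 0.0525]
w2 [246. 231.] 1 [0.5044 0.2642 0.0525]
```

View pics/wc.png

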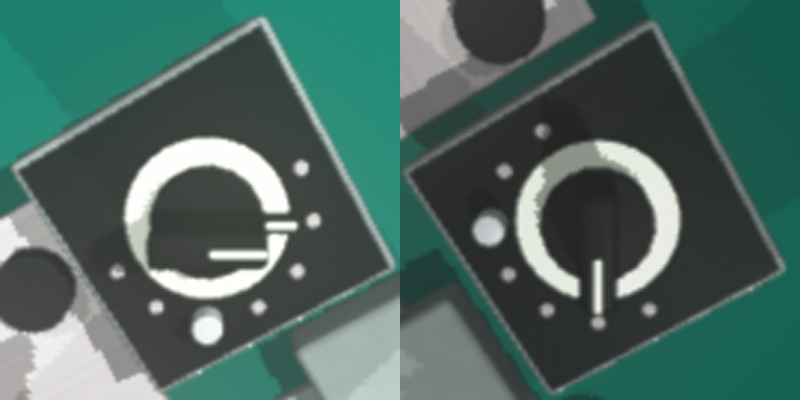

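Both wrist views agree on the studs at z = 0.0525, which puts the knob axis at (0.4587, 0.2012). The pointer is on the 30° stud and the peg is at 120°, so the knob needs to turn 90° clockwise.

>>> {"name": "move_arm", "arguments": {"series": [[[-2.4, -0.4, 30], [0, 0, -0.6]], [[0, 0, 30], [0, 0, 0]], [[0, 0, 30], [0, 0, 0]], [[0, 0, 30], [0, 0, 0]], [[0, 0, 25], [0, 0, 0]], [[0, 0, 15], [0, 0, 0]], [[0, 0, 0], [0, 0, 0]], [[0, 0, 0], [0, 0, 0]]], "claw": 0.6}}

```text
time: 4.18
eef_pos: [0.4598, 0.2011, 0.0832]
tcp_rot: [-3.14, 0.001, -1.98]
force: [-0.4, 0.6, -0.4]
width: 0.0516
grasp_force: 0.0
```

>>> {"name": "move_arm", "arguments": {"series": [[[0, 0, 0], [0, 0, 0]], [[0, 0, 0], [0, 0, 0]], [[0, 0, 0], [0, 0, 0]], [[0, 0, 0], [0, 0, 0]], [[0, 0, 0], [0, 0, 0]], [[0, 0, 0], [0, 0, 0]]], "claw": 0, "grip_force": 40}}

```text
time: 4.92
eef_pos: [0.4585, 0.2012, 0.0831]
tcp_rot: [3.141, 0.001, -1.981]
force: [-3.0, 1.7, 4.1]
width: 0.0138
grasp_force: 39.9
```

Gripped, 13.8 mm wide with little side force. Now turning.

>>> {"name": "move_arm", "arguments": {"series": [[[0, 0, 0], [0, 0, 8]], [[0, 0, 0], [0, 0, 8]], [[0, 0, 0], [0, 0, 8]], [[0, 0, 0], [0, 0, 8]], [[0, 0, 0], [0, 0, 8]], [[0, 0, 0], [0, 0, 8]], [[0, 0, 0], [0, 0, 8]], [[0, 0, 0], [0, 0, 8]], [[0, 0, 0], [0, 0, 8]], [[0, 0, 0], [0, 0, 8]], [[0, 0, 0], [0, 0, 8]], [[0, 0, 0], [0, 0, 2]]]}}

```text
time: 6.42
eef_pos: [0.4589, 0.1998, 0.0831]
tcp_rot: [-3.14, 0.001, 2.731]
force: [-1.5, -4.1, 5.4]
width: 0.0135
grasp_force: 40.0
```

>>> {"name": "move_arm", "arguments": {"series": [[[0, 0, 0], [0, 0, 0]], [[0, 0, 0], [0, 0, 0]], [[0, 0, 0], [0, 0, 0]]]}}

```text
time: 6.8
eef_pos: [0.4589, 0.1998, 0.0831]
tcp_rot: [-3.14, 0.001, 2.733]
force: [-1.7, -3.5, 5.3]
width: 0.0135
grasp_force: 40.0
```

>>> {"name": "move_arm", "arguments": {"series": [[[0, 0, 0], [0, 0, 0]], [[0, 0, 0], [0, 0, 0]], [[0, 0, 0], [0, 0, 0]], [[0, 0, -25], [0, 0, 0]], [[0, 0, -35], [0, 0, 0]], [[0, 0, -40], [0, 0, 0]], [[0, 0, -30], [0, 0, 0]], [[0, 0, -30], [0, 0, 0]], [[0, 0, 0], [0, 0, 0]], [[0, 0, 0], [0, 0, 0]]], "claw": 0.6}}

```text
time: 8.05
eef_pos: [0.4584, 0.2005, 0.2412]
tcp_rot: [-3.14, -0.001, 2.732]
force: [0.3, -0.0, 1.0]
width: 0.0512
grasp_force: 0.0
```

```bash
python3 - <<'E'
from h import *
d=snap('wrist','w3');t=snap('top','t3')
for P in([.4587,.2012,.07],[.5016,.182,.0525],[.5815,.082,.047]): print(proj(d,P))
a=d['image'];c=proj(d,[.4587,.2012,.06]).astype(int)
p=cv2.resize(a[max(c[1]-65,0):c[1]+65,c[0]-65:c[0]+65],(300,300),interpolation=2)
cv2.imwrite('pics/w3c.png',np.hstack([p,cv2.resize(a,(400,300))]))
E
```

```text
[258.05489865 177.81791401]
[257.64472125 209.96505936]
[215.75159807 282.31482599]
```

View pics/w3c.png

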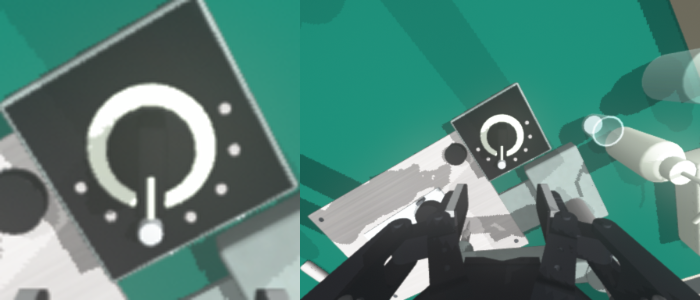

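The pointer line now ends at the peg, so the knob is set. Next I'll move over to view the needle, spot and fin.

>>> {"name": "move_arm", "arguments": {"series": [[[-20, -31, 0], [0, 0, 0]], [[-20, -32, 0], [0, 0, 0]], [[-20, -32, 0], [0, 0, 0]], [[-20, -32, 0], [0, 0, 0]], [[-20, -32, 0], [0, 0, 0]], [[-17, -30, 0], [0, 0, 0]], [[0, 0, 0], [0, 0, 0]], [[0, 0, 0], [0, 0, 0]]]}}

```text
time: 9.15
eef_pos: [0.4908, -0.0188, 0.2415]
tcp_rot: [3.142, -0.002, 2.732]
force: [0.0, 1.0, -0.4]
width: 0.0509
grasp_force: 0.0
```

```bash
python3 - <<'E'
from h import *
snap('wrist','w4')
E
```

>>> {"name": "move_arm", "arguments": {"series": [[[40, -20, -10], [0, 0, -8]], [[40, -20, -10], [0, 0, -8]], [[0, 0, 0], [0, 0, -8]], [[0, 0, 0], [0, 0, 0]], [[0, 0, 0], [0, 0, 0]]]}}

```text
time: 9.82
eef_pos: [0.4029, -0.0297, 0.2621]
tcp_rot: [3.141, -0.0, -3.133]
force: [-0.7, -0.5, 0.0]
width: 0.0515
grasp_force: 0.0
```

```bash
python3 - <<'E'
from h import *
b=snap('wrist','w5');a=load('w4')
for d in(a,b):print(d['position'],[proj(d,P).round(0) for P in([.582,.082,.047],[.56,.02,.04],[.573,-.11,.063])])
cs=[]
for d in(a,b):
    c=proj(d,[.575,.0,.05]).astype(int);print(c)
    x0=int(np.clip(c[0]-100,0,312));y0=int(np.clip(c[1]-90,0,204));print('origin',x0,y0)
    cs.append(cv2.resize(d['image'][y0:y0+180,x0:x0+200],(400,360),interpolation=2))
cv2.imwrite('pics/w45.png',np.hstack(cs))
E
```

```text
[0.41926762 0.0134923  0.37414902] [array([357., 206.]), array([305., 207.]), array([219., 259.])]
[ 0.32465489 -0.02949224  0.39466508] [array([330., 285.]), array([289., 269.]), array([201., 285.])]
[295 225]
origin 195 135
[276 281]
origin 176 191
```

View pics/w45.png

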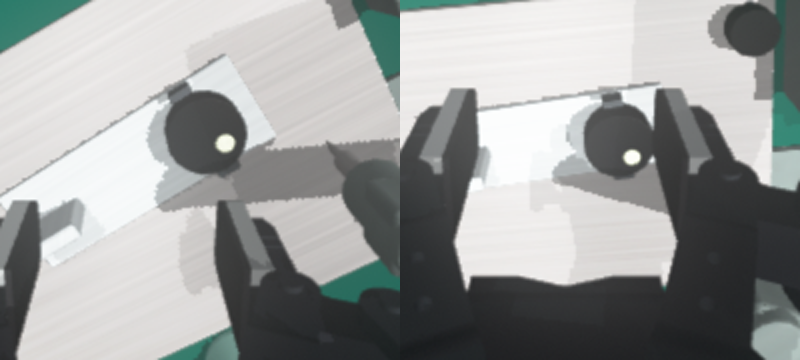

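In the left (w4) panel the needle's tip is at (328,142), which is full-image (359,206). The spot is at (226,143), full-image (308,206), and the fin's top is near (65,232). Now I'll measure these.

```bash
python3 - <<'E'
from h import *
rs=[]
for f in('w4','w5','w2','w1'):
    d=load(f);g=cv2.cvtColor(d['image'],cv2.COLOR_BGR2HSV).astype(int);c=proj(d,[.561,.022,.04]).astype(int)
    if not(0<c[0]<505 and 0<c[1]<377):continue
    x0,y0=c-9;w=d['image'][y0:y0+19,x0:x0+19].min(2).astype(float)
    if w.size<300:continue
    n,l,s,cc=cv2.connectedComponentsWithStats((w>130).astype(np.uint8))
    i=min(range(1,n),key=lambda i:np.hypot(*(cc[i]-9))) if n>1 else None
    if i is None: print(f,'none');continue
    px=cc[i]+[x0,y0];print(f,px,s[i,4],onz(d,px,.04).round(4))
    if f!='w1': rs.append(ray(d,px))
print('spot tri',tri(*rs))
a=load('w4');print('tip',onz(a,(358.6,205.7),.047))
t=load('s1');print('tip scene tri',tri(ray(a,(358.6,205.7)),ray(t,(443/3.4+114.65,262/3.4+144.65))))
# fin top: face contrast in w4 crop; corners of top face eyeballed (crop/2+origin)
for n,p in(('fin far end top',(85,200)),('fin top R',(75,233)),('fin top L',(50,232))):print(n,onz(a,(p[0]/2+195,p[1]/2+135),.063).round(4))
# plate edges corners in w4
for n,p in(('c1',(225,55)),('c2',(275,137)),('c3',(52,266))):print(n,onz(a,(p[0]/2+195,p[1]/2+135),.018).round(4))
# local dark tip in w1
d=load('w1');c=proj(d,[.583,.083,.047]);print('w1 pred tip',c);x,y=c.astype(int);print(cv2.cvtColor(d['image'],6)[y-8:y+9,x-10:x+11])
E
```

```text
w4 [307.28571429 206.11428571] 70 [0.5596 0.0235 0.04  ]
w5 [291.54716981 269.20754717] 53 [0.5601 0.0236 0.04  ]
w2 [113.04716981  68.32075472] 106 [0.5597 0.0228 0.04  ]
w1 [179.  283.5] 10 [0.5639 0.0254 0.04  ]
spot tri (array([0.55897729, 0.02338954, 0.04166096]), [np.float64(8.789596089678487e-05), np.float64(4.9833702824070334e-05), np.float64(6.088062819116083e-05)])
tip [0.58262296 0.08460088 0.047     ]
tip scene tri (array([0.58075571, 0.08209574, 0.05210468]), [np.float64(0.001552845660825316), np.float64(0.0015528456608253078)])
fin far end top [ 0.5515 -0.0728  0.063 ]
fin top R [ 0.5705 -0.0888  0.063 ]
fin top L [ 0.5634 -0.1034  0.063 ]
c1 [0.5103 0.0461 0.018 ]
c2 [0.5793 0.0581 0.018 ]
c3 [ 0.6112 -0.1318  0.018 ]
w1 pred tip [219.35084431 282.99553586]
[[218 239 241 239 239 239 238 239 240 240 240 239 238 235 225 223 222 223
  224 224 224]
 [233 239 239 238 238 239 240 240 240 239 238 238 238 237 235 233 226 224
  224 224 225]
 [236 239 239 239 240 240 240 239 238 238 238 237 237 237 238 235 232 226
  222 222 223]
 [238 239 239 239 237 237 237 235 234 235 235 235 
[... 496 characters left out ...]
4 173 173 173 174 174 170 151 140 160 173 174 174 174 173 174
  174 174 174]
 [173 173 173 173 173 174 174 173 163 135 139 159 173 174 174 174 174 174
  174 175 175]
 [173 173 173 173 173 174 174 170 150 128 142 159 172 174 174 174 174 174
  174 174 174]
 [173 173 174 174 175 174 173 164 134 132 146 160 172 174 174 174 174 174
  174 174 174]
 [173 174 174 174 174 173 170 151 127 136 148 161 172 174 174 174 173 174
  174 174 174]
 [173 173 174 173 174 173 164 133 128 140 149 162 172 173 173 174 173 174
  173 173 174]
 [173 173 174 173 172 172 162 130 132 143 149 159 171 173 173 174 174 174
  174 174 175]
 [173 173 172 173 172 172 160 127 137 147 153 165 172 174 173 173 174 174
  174 175 175]]
```

>>> {"name": "move_arm", "arguments": {"series": [[[0, 0, 0], [0, 0, 10.1]], [[0, 0, 0], [0, 0, 10.1]], [[0, 0, 0], [0, 0, 10.1]], [[0, 0, 0], [0, 0, 10.1]], [[0, 0, 0], [0, 0, 10.1]], [[0, 0, 0], [0, 0, 10.1]], [[0, 0, 0], [0, 0, 10.1]], [[0, 0, 0], [0, 0, 10.1]], [[-35, 50, 0], [0, 0, 0]], [[-36, 52, 0], [0, 0, 0]], [[-36, 51.6, 0], [0, 0, 0]], [[0, 0, 0], [0, 0, 0]]]}}

```text
time: 11.38
eef_pos: [0.5745, -0.1107, 0.2596]
tcp_rot: [-3.14, -0.001, 1.739]
force: [-0.3, 1.5, 0.0]
width: 0.0512
grasp_force: 0.0
```

```bash
python3 - <<'E'
from h import *
o=get_obs();print(o['eef_pos'],o['tcp_rot'],o['joint_pos'].round(2))
a=load('w4');d=load('w1');print('tip tri',tri(ray(a,(358.6,205.7)),ray(d,(219.2,281.8))))
w=snap('wrist','w6');print(proj(w,[.5723,-.1093,.063]))
# fin top outline predicted vs plate
cv2.imwrite('pics/w6v.png',cv2.resize(w['image'],(640,480)))
E
```

```text
[ 0.57449042 -0.11068268  0.25964839] [-3.13980832e+00 -5.76906583e-04  1.73872283e+00] [-0.21  0.33  1.51 -0.    1.31 -0.38]
tip tri (array([0.58123293, 0.08418042, 0.04818371]), [np.float64(0.0007207100205105802), np.float64(0.0007207100205107097)])
[256.37678011 172.13545883]
```

View pics/w6v.png

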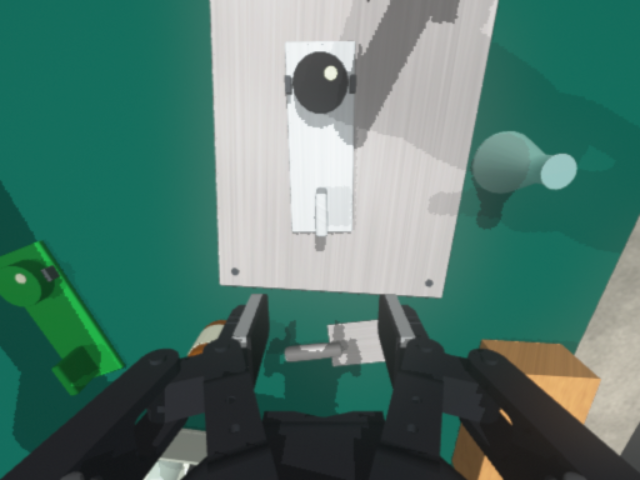

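The fin's top is at (321,213), within about 1 mm of the prediction. Its yaw lines up with the tool, so I'm going down to grip it.

>>> {"name": "move_arm", "arguments": {"series": [[[2, -1.9, 35], [0, 0, 0]], [[0, 0, 40], [0, 0, 0]], [[0, 0, 40], [0, 0, 0]], [[0, 0, 40], [0, 0, 0]], [[0, 0, 30], [0, 0, 0]], [[0, 0, 20], [0, 0, 0]], [[0, 0, 12], [0, 0, 0]], [[0, 0, 5], [0, 0, 0]], [[0, 0, 0], [0, 0, 0]], [[0, 0, 0], [0, 0, 0]]]}}

```text
time: 12.68
eef_pos: [0.5694, -0.1076, 0.0412]
tcp_rot: [3.14, 0.001, 1.741]
force: [-0.4, -0.5, -0.1]
width: 0.0515
grasp_force: 0.0
```

>>> {"name": "move_arm", "arguments": {"series": [[[0, 0, 0], [0, 0, 0]], [[0, 0, 0], [0, 0, 0]], [[0, 0, 0], [0, 0, 0]], [[0, 0, 0], [0, 0, 0]], [[0, 0, 0], [0, 0, 0]], [[0, 0, 0], [0, 0, 0]]], "claw": 0, "grip_force": 40}}

```text
time: 13.42
eef_pos: [0.5695, -0.1077, 0.0408]
tcp_rot: [3.14, 0.0, 1.741]
force: [1.8, 0.3, 5.1]
width: 0.0115
grasp_force: 39.8
```

```bash
cat > spot.py <<'E'
from h import *
import sys
d=snap('wrist',sys.argv[1]);im=d['image'].min(2)
# pale spot: bright blob enclosed by dark puck
m=(im<90).astype(np.uint8);cs,h=cv2.findContours(m,cv2.RETR_CCOMP,cv2.CHAIN_APPROX_NONE)
for i,c in enumerate(cs):
    if h[0][i][3]>=0 and 15<cv2.contourArea(c)<1500:
        M=cv2.moments(c);px=(M['m10']/M['m00'],M['m01']/M['m00']);print(np.round(px,1),cv2.contourArea(c),onz(d,px,.04).round(4))
print(get_obs()['eef_pos'],get_obs()['tcp_rot'],'pred tip',proj(d,[.5822,.0844,.047]))
E
python3 spot.py w7
```

```text
[ 92.6 369.9] 21.0 [ 0.477  -0.2108  0.04  ]
[338.8 351.9] 80.5 [ 0.6335 -0.1684  0.04  ]
[182.5 347.7] 52.5 [ 0.5339 -0.1817  0.04  ]
[159.4 323.3] 105.0 [ 0.5183 -0.1647  0.04  ]
[356.3 322.7] 119.5 [ 0.6381 -0.1438  0.04  ]
[243.1 314.4] 18.0 [ 0.5682 -0.1494  0.04  ]
[ 0.56954649 -0.10769352  0.04079953] [3.14003121e+00 5.23465946e-04 1.74093646e+00] pred tip [ 394.9371019  -241.44853831]
```

```bash
cat > sp.py <<'E'
from h import *
import sys
def blob(d,P,r=9):
    c=proj(d,P).astype(int);x0,y0=c-r;w=d['image'][y0:y0+2*r+1,x0:x0+2*r+1].min(2)
    n,l,s,cc=cv2.connectedComponentsWithStats((w>120).astype(np.uint8))
    return [(np.round(cc[i]+[x0,y0],1).tolist(),int(s[i,4]),onz(d,cc[i]+[x0,y0],.04)[:2].round(4).tolist()) for i in range(1,n)]
P=[float(v) for v in sys.argv[1:3]]+[.04];k=sys.argv[3]
for n,o in(('scene','s'),('top','t')):
    if k!='1': snap(n,o+k)
    print(n,blob(load(o+k),P))
E
python3 sp.py .56 .021 1; python3 sp.py .56 .021 2
```

```text
scene [([219.0, 199.6], 7, [0.5456, -0.013]), ([235.0, 199.2], 4, [0.5263, 0.0241]), ([228.1, 209.1], 22, [0.5609, 0.0218]), ([234.9, 215.4], 14, [0.57, 0.0463])]
top [([268.0, 170.0], 1, [0.5856, 0.0449]), ([272.5, 170.0], 2, [0.5858, 0.0321]), ([282.5, 169.0], 2, [0.5892, 0.0039]), ([267.0, 172.0], 1, [0.5797, 0.0476]), ([283.8, 172.3], 6, [0.5795, 0.0]), ([269.1, 179.7], 69, [0.5574, 0.0412]), ([276.4, 179.0], 17, [0.5598, 0.0209])]
scene [([218.7, 199.7], 6, [0.5462, -0.0137]), ([235.0, 199.0], 1, [0.5256, 0.0238]), ([228.2, 208.9], 23, [0.5603, 0.0218]), ([234.8, 215.4], 16, [0.5703, 0.0459])]
top [([267.0, 172.0], 1, [0.5797, 0.0476]), ([284.2, 172.6], 5, [0.5787, -0.001]), ([269.1, 180.0], 67, [0.5566, 0.0412]), ([276.5, 179.3], 14, [0.5589, 0.0205])]
```

>>> {"name": "move_arm", "arguments": {"series": [[[5.6, 3.3, 0], [0, 0, 0]], [[5.6, 3.3, 0], [0, 0, 0]], [[5.6, 3.3, 0], [0, 0, 0]], [[5.6, 3.3, 0], [0, 0, 0]], [[5.6, 3.3, 0], [0, 0, 0]], [[5.6, 3.3, 0], [0, 0, 0]], [[5.6, 3.3, 0], [0, 0, 0]], [[5.6, 3.3, 0], [0, 0, 0]], [[5.6, 3.3, 0], [0, 0, 0]], [[5.6, 3.3, 0], [0, 0, 0]], [[0, 0, 0], [0, 0, 0]], [[0, 0, 0], [0, 0, 0]]]}}

```text
time: 15.08
eef_pos: [0.5917, -0.0474, 0.0408]
tcp_rot: [-3.141, 0.001, 1.742]
force: [-1.1, -1.8, 7.2]
width: 0.0114
grasp_force: 40.3
```

```bash
python3 sp.py .582 .082 3
```

```text
scene [([236.0, 215.0], 1, [0.5677, 0.0482]), ([252.4, 229.6], 32, [0.5874, 0.1046]), ([245.5, 224.5], 20, [0.5819, 0.0824])]
top [([253.0, 162.0], 3, [0.6085, 0.0879]), ([247.2, 172.8], 84, [0.5766, 0.1035]), ([262.5, 165.0], 2, [0.6001, 0.0607]), ([255.2, 171.4], 16, [0.581, 0.0809])]
```

>>> {"name": "move_arm", "arguments": {"series": [[[0.5, 0.8, 0], [0, 0, 0]], [[0, 0, 0], [0, 0, 0]], [[0, 0, 0], [0, 0, 0]], [[0, 0, 0], [0, 0, 0]]]}}

```text
time: 15.68
eef_pos: [0.5917, -0.0473, 0.0408]
tcp_rot: [-3.14, 0.001, 1.742]
force: [-2.4, -4.5, 7.6]
width: 0.0115
grasp_force: 40.5
```

>>> {"name": "move_arm", "arguments": {"series": [[[0, 0, 0], [0, 0, 0]], [[0, 0, 0], [0, 0, 0]], [[0, 0, 0], [0, 0, 0]], [[0, 0, -20], [0, 0, 0]], [[0, 0, -40], [0, 0, 0]], [[-30, 0, -50], [0, 0, 0]], [[-40, 0, -50], [0, 0, 0]], [[0, 0, -50], [0, 0, 0]], [[0, 0, 0], [0, 0, 0]]], "claw": 0.5}}

```text
time: 16.8
eef_pos: [0.6063, -0.115, 0.2537]
tcp_rot: [3.133, 0.003, 1.74]
force: [0.1, 0.4, 0.3]
width: 0.0424
grasp_force: 0.0
```

>>> {"name": "move_arm", "arguments": {"series": [[[0, -33, 0], [0, 0, 0]], [[38, -33, 0], [0, 0, 0]], [[38, -31.5, 0], [0, 0, 0]], [[38, 0, 0], [0, 0, 0]], [[0, 0, 0], [0, 0, -9.5]], [[0, 0, 0], [0, 0, -9.5]], [[0, 0, 0], [0, 0, -9.5]], [[0, 0, 0], [0, 0, -9.5]], [[0, 0, 0], [0, 0, -9.5]], [[0, 0, 0], [0, 0, -9.5]], [[0, 0, 0], [0, 0, 0]], [[0, 0, 0], [0, 0, 0]]]}}

```text
time: 18.3
eef_pos: [0.4886, -0.0182, 0.2485]
tcp_rot: [-3.141, -0.001, 2.734]
force: [-0.9, 0.3, 0.8]
width: 0.043
grasp_force: 0.0
```

```bash
python3 - <<'E'
from h import *
d=snap('wrist','w8');c=proj(d,[.582,.084,.045]).astype(int)
x0,y0=c[0]-50,c[1]-45;print(c,x0,y0,d['image'].shape)
cv2.imwrite('pics/w8c.png',cv2.resize(d['image'][y0:y0+90,x0:x0+100],None,fx=6,fy=6,interpolation=2))
E
python3 sp.py .582 .084 4
```

```text
[355 204] 305 159 (384, 512, 3)
scene [([253.3, 229.4], 39, [0.586, 0.1062]), ([245.5, 224.5], 16, [0.5819, 0.0824])]
top [([253.5, 162.0], 2, [0.6085, 0.0865]), ([247.2, 172.8], 82, [0.5766, 0.1037]), ([262.5, 165.0], 2, [0.6001, 0.0607]), ([255.5, 171.5], 14, [0.5807, 0.0802])]
```

View pics/w8c.png

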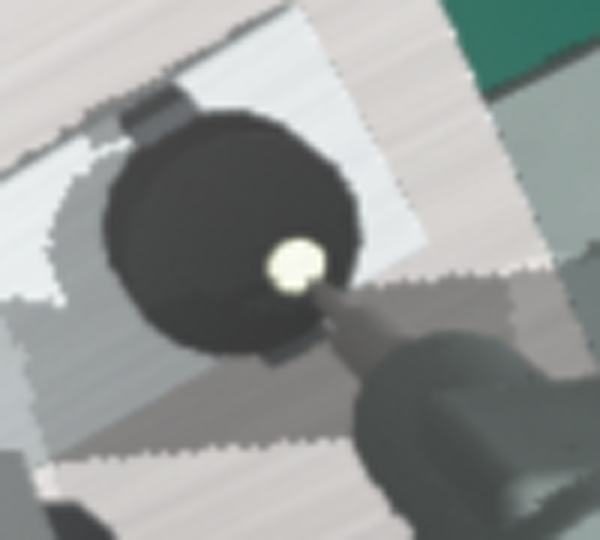

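The tip is at (316,287) and the spot's centre at (297,265) in the crop. I'll compute the offset, allowing for the 7 mm height gap.

```bash
python3 - <<'E'
from h import *
d=load('w8');f=lambda u,v:(305+u/6-.42,159+v/6-.42)
t=onz(d,f(315,286),.047);s=onz(d,f(297,265.5),.04);print(t.round(4),s.round(4),(t-s).round(4)*1e3)
print('pred tip px if over spot',(np.array(proj(d,[*s[:2],.047]))+.42-[305,159])*6, 'px/mm',(proj(d,[s[0]+.001,s[1],.047])-proj(d,[*s[:2],.047]))*6)
o=get_obs();print(o['eef_pos'],o['tcp_rot'])
E
```

```text
[0.5837 0.0847 0.047 ] [0.5809 0.0839 0.04  ] [2.8 0.8 7. ]
pred tip px if over spot [307.75918589 276.26308279] px/mm [1.33093435 3.90684001]
[ 0.48880457 -0.01829738  0.24889069] [-3.14156872e+00 -4.12356846e-04  2.73471855e+00]
```

The tip sits about 2–3 mm to +x of the spot's centre. I'll regrip by retracing the path and nudge the carrier.

>>> {"name": "move_arm", "arguments": {"series": [[[0, 0, 0], [0, 0, 9.5]], [[0, 0, 0], [0, 0, 9.5]], [[0, 0, 0], [0, 0, 9.5]], [[0, 0, 0], [0, 0, 9.5]], [[0, 0, 0], [0, 0, 9.5]], [[0, 0, 0], [0, 0, 9.5]], [[-38, 0, 0], [0, 0, 0]], [[-38, 31.5, 0], [0, 0, 0]], [[-38, 33, 0], [0, 0, 0]], [[0, 33, 0], [0, 0, 0]], [[0, 0, 0], [0, 0, 0]], [[0, 0, 0], [0, 0, 0]]]}}

```text
time: 19.95
eef_pos: [0.6037, -0.1141, 0.2487]
tcp_rot: [-3.14, -0.0, 1.741]
force: [0.6, -0.2, 0.1]
width: 0.0424
grasp_force: 0.0
```

>>> {"name": "move_arm", "arguments": {"series": [[[0, 0, 50], [0, 0, 0]], [[40, 0, 50], [0, 0, 0]], [[30, 0, 50], [0, 0, 0]], [[0, 0, 30], [0, 0, 0]], [[0, 0, 20], [0, 0, 0]], [[0, 0, 10], [0, 0, 0]], [[0, 0, 0], [0, 0, 0]], [[0, 0, 0], [0, 0, 0]]]}}

```text
time: 20.95
eef_pos: [0.5932, -0.0463, 0.0415]
tcp_rot: [3.14, 0.0, 1.741]
force: [0.0, 0.1, 0.1]
width: 0.0423
grasp_force: 0.0
```

>>> {"name": "move_arm", "arguments": {"series": [[[0, 0, 0], [0, 0, 0]], [[0, 0, 0], [0, 0, 0]], [[0, 0, 0], [0, 0, 0]], [[0, 0, 0], [0, 0, 0]], [[0, 0, 0], [0, 0, 0]]], "claw": 0}}

```text
time: 21.58
eef_pos: [0.5928, -0.0463, 0.0411]
tcp_rot: [3.141, 0.0, 1.741]
force: [-1.1, -0.9, 6.9]
width: 0.0113
grasp_force: 40.2
```

```bash
python3 -c "
from h import *;o=get_obs();print(o['eef_pos'],o['tcp_rot'])"; python3 sp.py .582 .084 5
```

```text
[ 0.59282082 -0.04629513  0.04106795] [3.14092683e+00 2.83084288e-04 1.74091201e+00]
scene [([253.3, 228.8], 43, [0.5844, 0.1056]), ([245.3, 225.0], 24, [0.5835, 0.0826])]
top [([247.1, 173.1], 79, [0.5757, 0.1038]), ([262.0, 165.0], 1, [0.6, 0.0621]), ([255.2, 171.4], 16, [0.581, 0.0809])]
```

>>> {"name": "move_arm", "arguments": {"series": [[[0.4, 1.2, 0], [0, 0, 0]], [[0.4, 1.3, 0], [0, 0, 0]], [[0, 0, 0], [0, 0, 0]], [[0, 0, 0], [0, 0, 0]], [[0, 0, 0], [0, 0, 0]]]}}

```text
time: 22.3
eef_pos: [0.5939, -0.0458, 0.0411]
tcp_rot: [-3.139, 0.001, 1.742]
force: [-5.1, -2.7, 8.1]
width: 0.0117
grasp_force: 40.6
```

>>> {"name": "move_arm", "arguments": {"series": [[[0, 0, 0], [0, 0, 0]], [[0, 0, 0], [0, 0, 0]], [[0, 0, 0], [0, 0, 0]], [[0, 0, -20], [0, 0, 0]], [[0, 0, -40], [0, 0, 0]], [[-30, 0, -50], [0, 0, 0]], [[-40, 0, -50], [0, 0, 0]], [[0, 0, -50], [0, 0, 0]], [[0, 0, 0], [0, 0, 0]]], "claw": 0.5}}

```text
time: 23.42
eef_pos: [0.6088, -0.1138, 0.2538]
tcp_rot: [3.132, 0.003, 1.74]
force: [0.2, -0.4, -1.2]
width: 0.0425
grasp_force: 0.0
```

>>> {"name": "move_arm", "arguments": {"series": [[[0, -33, 0], [0, 0, 0]], [[38, -33, 0], [0, 0, 0]], [[38, -31.5, 0], [0, 0, 0]], [[38, 0, 0], [0, 0, 0]], [[0, 0, 0], [0, 0, -9.5]], [[0, 0, 0], [0, 0, -9.5]], [[0, 0, 0], [0, 0, -9.5]], [[0, 0, 0], [0, 0, -9.5]], [[0, 0, 0], [0, 0, -9.5]], [[0, 0, 0], [0, 0, -9.5]], [[0, 0, 0], [0, 0, 0]], [[0, 0, 0], [0, 0, 0]]]}}

```text
time: 24.92
eef_pos: [0.491, -0.017, 0.2485]
tcp_rot: [-3.141, -0.001, 2.734]
force: [0.5, -0.7, -0.2]
width: 0.0425
grasp_force: 0.0
```

```bash
python3 - <<'E'
from h import *
d=snap('wrist','w9');g=d['image'].min(2)
c=proj(d,[.583,.0845,.04]).astype(int);x0,y0=c-9
w=g[y0:y0+19,x0:x0+19]
n,l,s,cc=cv2.connectedComponentsWithStats((w>130).astype(np.uint8))
for i in range(1,n):print(cc[i]+[x0,y0],s[i],onz(d,cc[i]+[x0,y0],.04))
print(c);print(w)
E
```

```text
[353.24193548 202.06451613] [ 5  5 10  9 62] [0.58185203 0.08436929 0.04      ]
[353 202]
[[ 67  68  67  68  67  67  66  67  66  66  66  66  66  65  66  66  65  65
   68]
 [ 68  68  67  67  67  67  66  67  66  66  65  66  66  65  65  65  64  66
   67]
 [ 67  68  67  67  66  66  67  66  66  66  66  66  65  65  65  65  65  64
   68]
 [ 67  67  67  67  66  67  66  66  65  66  66  65  65  65  65  65  65  64
   66]
 [ 67  67  66  67  66  66  66  66  70  77  76  69  65  65  65  65  65  65
   65]
 [ 66  66  66  66  65  66  70  87 119 146 144 120 100  72  65  64  64  64
   64]
 [ 66  66  66  66  66  73 107 170 222 229 229 227 212 128  72  65  64  64
   65]
 [ 66  66  66  65  71 108 180 228 238 241 239 237 233 208 102  65  64  63
   66]
 [ 65  66  65  67  82 148 225 236 240 240 237 236 235 223 139  75  63  64
   68]
 [ 66  65  65  67  88 160 231 237 238 238 236 234 235 224 144  75  63  63
   72]
 [ 65  66  64  67  94 166 229 235 236 237 231 221 228 215 121  69  62  64
   80]
 [ 65  64  63  63  77 127 195 233 237 233 208 150 164 160  90  66  63  65
   95]
 [ 62  62  61  60  66 101 171 228 235 234 213 120 107 111  91  77  66  69
  109]
 [ 61  60  60  60  62  74 108 161 209 224 186 116  94  96  99  98  84  80
  108]
 [ 61  60  61  63  63  65  70  88 115 126 107  83  88  93  96 101 104 107
  121]
 [ 63  63  64  64  64  63  63  65  68  69  65  68  79  89  93  97 102 109
  115]
 [ 63  61  63  63  62  61  62  62  60  59  59  61  69  85  90  94  97  99
  102]
 [ 60  59  60  60  60  59  58  60  59  58  58  58  61  73  86  91  94  95
   96]
 [ 60  59  59  59  59  58  59  58  57  58  58  58  58  66  83  90  93  94
   95]]
```

The needle's tip is at pixel (355,204). A tip exactly above the spot's centre would appear at (355.2,204.2), so they agree within about 1 mm. One last overall check, then I'll hand in.

```bash
python3 - <<'E'
from h import *
t=snap('top','t9');cv2.imwrite('pics/t9c.png',cv2.resize(t['image'][115:245,185:375],None,fx=4,fy=4,interpolation=2))
E
```

```text
(no output)
```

View pics/t9c.png

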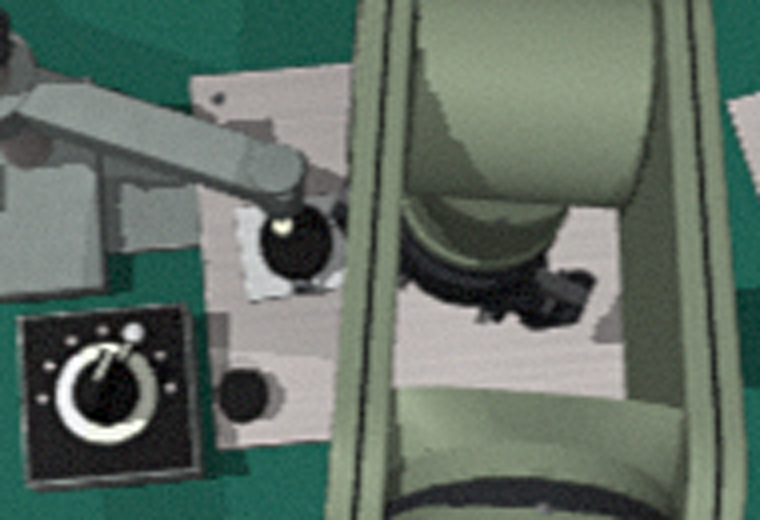

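The knob's pointer is at the peg (133,332), the carrier lies flat with its spot at the needle head, and the spare puck has not moved.

```bash
python3 -c "
from rig import hand_in;print(hand_in())"
```

```text
the job is handed in; nothing more can be done
None
```

The job is handed in: the needle's tip is over the pale spot, within about 1 mm by the wrist camera, and the knob's pointer is at the setting peg (2.094 rad); the arm finished clear, after about 25 s on the robot's clock.

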